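# Line up the paint bottles from light to dark in the bottle rail

## Task

I am about to paint a light-to-dark fade on the shoes and want the colours in that order in the bottle rail. White already stands in its cup at one end: of the four bottles standing loose on the open table, stand rose in the cup next to it, fuchsia in the one after that, then copper, and teal in the last cup at the far end, each upright and fully down in its cup. Leave the white bottle where it stands, and do not knock over or shift the glass of rinse water.

Things in the scene. Friction and masses are not known exactly. Their poses are not given: they have to be found in the camera images.
- paint_rose: small round screw-cap bottle of pale pink shoe paint, 39 mm across and 74 mm tall (black cap 32 mm across from 53 mm up), with a dab of the same pale pink paint on top of the cap; it stands upright on the open table, not in the clear bins behind; 30 to 65 g, grasp it across the body or cap from above. Origin: centre of its underside; z up through the cap
- paint_fuchsia: small round screw-cap bottle of bright magenta-pink shoe paint, 39 mm across and 74 mm tall (black cap 32 mm across from 53 mm up), with a dab of the same bright magenta-pink paint on top of the cap; it stands upright on the open table, not in the clear bins behind; 30 to 65 g, grasp it across the body or cap from above. Origin: centre of its underside; z up through the cap
- paint_copper: small round screw-cap bottle of brown-red copper shoe paint, 41 mm across and 78 mm tall (black cap 34 mm across from 56 mm up), with a dab of the same brown-red copper paint on top of the cap; it stands upright on the open table, not in the clear bins behind; 30 to 65 g, grasp it across the body or cap from above. Origin: centre of its underside; z up through the cap
- paint_teal: small round screw-cap bottle of dark blue-green shoe paint, 39 mm across and 74 mm tall (black cap 32 mm across from 53 mm up), with a dab of the same dark blue-green paint on top of the cap; it stands upright on the open table, not in the clear bins behind; 30 to 65 g, grasp it across the body or cap from above. Origin: centre of its underside; z up through the cap
- paint_white: small round screw-cap bottle of white shoe paint, 39 mm across and 74 mm tall, white dab on its black cap, already standing loose in the cup at one end of the bottle rail; it marks the light end of the row. Origin: centre of its underside
- cup_1: the cup directly next to the white bottle: round turned-wood cup, tan, one of five equal ones in a straight row 58 mm apart on the bottle rail. Inside a cone, 52 mm wide at the rim and 43 mm at the black rubber floor; wall 2 mm; floor 13 mm, rim 26.5 mm above the table. Origin: centre of the floor; x along the row, away from the white bottle. Rail: dark brown board 300 x 64 x 8 mm, fixed
- cup_2: the second cup from the white bottle (middle of the five): round turned-wood cup, tan, one of five equal ones in a straight row 58 mm apart on the bottle rail. Inside a cone, 52 mm wide at the rim and 43 mm at the black rubber floor; wall 2 mm; floor 13 mm, rim 26.5 mm above the table. Origin: centre of the floor; x along the row, away from the white bottle
- cup_3: the third cup from the white bottle: round turned-wood cup, tan, one of five equal ones in a straight row 58 mm apart on the bottle rail. Inside a cone, 52 mm wide at the rim and 43 mm at the black rubber floor; wall 2 mm; floor 13 mm, rim 26.5 mm above the table. Origin: centre of the floor; x along the row, away from the white bottle
- cup_4: the cup at the end of the rail away from the white bottle: round turned-wood cup, tan, one of five equal ones in a straight row 58 mm apart on the bottle rail. Inside a cone, 52 mm wide at the rim and 43 mm at the black rubber floor; wall 2 mm; floor 13 mm, rim 26.5 mm above the table. Origin: centre of the floor; x along the row, away from the white bottle
- rinse_glass: clear drinking glass of cloudy rinse water, 87 mm across and 100 mm tall, standing beside the loose bottles; loose. Origin: centre of its underside
Not all that is in view belongs to the job. Leave any purple or yellow look-alike of the paint_fuchsia alone.

How it is judged:
By the outcome, as a careful person would: the job done as asked, in the order asked, and still so for the second after the job is handed in, with the robot touching nothing.
It also fails if it takes over 99 s, if anything falls off the work surface, if the arm or the gripper's body presses on something with over 40 N, if the wrist force passes 120 N, or if a joint passes its speed limit or range.

## Robot

A 6-joint arm with a two-finger parallel gripper is mounted at the origin on a cart in front of the work surface, level with it; the furniture and walls round the work are solid. World frame = base frame: x ahead of the robot, y to its left, z up, the work surface at z = 0. Lengths are in m, angles in rad, forces in N, time in s.
With the tool pointing down it reaches from about 0.375 to 0.9 m from the base axis. Payload 3.1 kg.
Tool frame: the origin (TCP) lies on the centre line of the jaws, within the pads' length; the fingertips stand 8 mm ahead of it and the grasp point (between the pads) lies 11 mm behind it; z points along the fingers, y is the line along which they close (so a half turn about z gives the same grasp; the last joint's range is limited). The gripper opens to 87 mm and grips with 3 to 60 N. Pads are 19 mm wide; open, the fingers measure 117 mm over their backs; the gripper's body (75 mm by 190 mm) begins 51 mm behind the grasp point.
Start: joints at [-1.516, 0.527, 1.433, -0, 1.181, -0.178], TCP at [0.144, -0.608, 0.231] pointing down, gripper open.
Joint ranges: [-3.08, 3.08], [-0.75, 2.2], [0.22, 2.44], [-1.43, 4.57], [0, 2.65], [-2.85, 2.85]. Speed limits (rad/s): [2.79, 2.79, 3.14, 3.14, 3.14, 3.14].

## Interface

Orientations are given as a unit quaternion [x, y, z, w].
In Python, from rig import robot gives the robot as it stands. The module is installed in compiled form; this text tells all that it offers.
- The arm moves only by the tool send_rows, never from a script. Its argument "increments" is one flat list of numbers, 7 for each row, row after row: the turn, a rotation vector about the world's x, y, z in rad, then the shift along the world's x, y, z in cm, then the opening, from 0 (shut) to 1 (fully open). A call has 1 to 20 rows; each row shifts and turns the commanded pose from where the row before left it; what a row does not reach is not made up. A row lasts 1/12 s, in which the tool goes at most 41.7 mm and 7.16 degrees, less where a joint would pass 70% of its speed; a pose out of reach is approached as far as the arm can. A call is refused whole if a number of a shift passes 4.17 or a number of a turn 0.125, either way. A call with a gripper value outside its range is refused whole. The fingers move at their own pace and stop on an object; "newtons" is the grip in N (left out, the last holds). Time passes only in rows, so rows that do not move let the fingers close. It gives the time, the measured TCP pose, the force, the opening and the grip force at its end, in the units of the state.
- robot.get_obs(): the state, without advancing time (a new reading comes with each control period).
- robot.camera(name): name is "scene" or "top"; returns a dict with "image" (480x640x3 uint8, red, green, blue), "range_z" (480x640 float32, m along the optical axis (not along the pixel's ray), 0 where there is no reading), "fx", "fy", "cx", "cy" (pixels), "R" (3x3) and "t" (3): a world point X has camera coordinates R X + t. Camera axes: x right, y down, z forward; pixel columns grow to the right and rows downward; lengths in m; the calibration is good to about 2 mm. A picture is of the moment at which its call begins.
- robot.hand_in(): hands the job in; it is judged then, once.
The state is a dict: "time": time; "q": joint angles; "joint_velocities": joint speeds; "joint_torque": joint torques, N m; "position": TCP position; "tool_rot": TCP orientation; "ft_force": force on the tool from outside, world axes, zero at the start; "moment": the same for the moment, N m; "grip_width": finger opening in m; "grip_force": force on a finger pad.
Only numpy, scipy, OpenCV 4.12 (cv2) and the standard library are available. Lean on these libraries where they do the work, as an engineer would, in place of code of your own. Each camera call takes 0.05 s, during which the arm holds its last target. There are 200 camera calls.

## Working session

There is one attempt and no reset: what is moved stays moved. The work goes in short steps, Python scripts to look and compute and a tool call to move; the robot and the scene stay as the last step left them, time stands still between calls to the robot, and variables do not carry over. Pictures are saved under pics/ and viewed, at most 14 in all, crops included, and the job is handed in when it is done.

Besides the shell and the picture viewer there is one more tool, called after "Call:" as a command line: name --argument value ..., lists and objects as JSON in quotes. send_rows: Moves the arm, as the interface text tells. Its arguments: {"type":"object","properties":{"increments":{"type":"array"},"newtons":{"type":"number"}},"required":["increments"]}

```bash
mkdir -p pics; cat > h.py <<'E'
from rig import robot
import numpy as np, cv2
def snap(n,tag):
    c=robot.camera(n); cv2.imwrite(f'pics/{tag}.png',c['image'][:,:,::-1]); np.savez(f'pics/{tag}.npz',**c); return c
def plane(c,u,v,z):
    d=c['R'].T@np.array([(u-c['cx'])/c['fx'],(v-c['cy'])/c['fy'],1]); o=-c['R'].T@c['t']
    return o+d*(z-o[2])/d[2]
def pix(c,X):
    p=c['R']@np.array(X)+c['t']; return p[0]/p[2]*c['fx']+c['cx'],p[1]/p[2]*c['fy']+c['cy']
def cloud(c):
    v,u=np.mgrid[:480,:640]; z=c['range_z']
    P=np.stack([(u-c['cx'])/c['fx']*z,(v-c['cy'])/c['fy']*z,z],-1)
    return (P-c['t'])@c['R']
E
python3 - <<'E'
from h import *
for n in('top','scene'):
    c=snap(n,n+'0'); print(n,c['fx'],-c['R'].T@c['t'],c['R'][2])
o=robot.get_obs();print(o['time'],o['position'],o['tool_rot'],o['grip_width'],o['ft_force'])
E
```

```text
top 443.0983477881102 [0.48065133 0.04868185 0.96543054] [ 0.0334068  -0.00704516 -0.99941701]
scene 595.8064658554474 [-0.27792086  1.01457655  0.58351314] [ 0.57716311 -0.7182963  -0.38850118]
0.1 [ 0.14417094 -0.60747463  0.22963939] [ 9.93233380e-01  1.16131146e-01  6.79112021e-05 -1.00266799e-03] 0.08675527238800045 [ 0.65897433 -0.8247627   0.21785693]
```

View pics/top0.png

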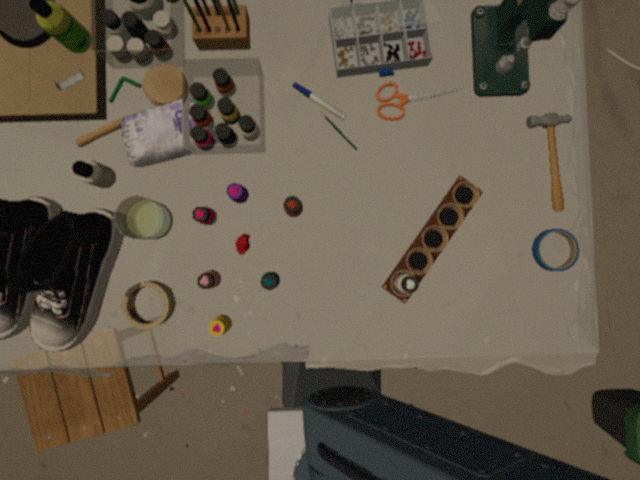

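View pics/scene0.png

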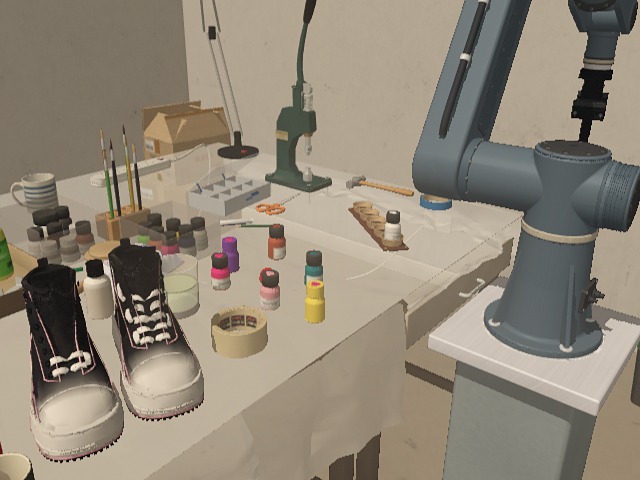

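The top view shows fuchsia at about (203,214), rose (206,280), teal (270,281), copper (292,205), purple (236,191), yellow (219,325) and the glass (146,218). A red item lies at (243,243), and the rail runs from white (404,283) to the far cup (464,193).

```bash
python3 - <<'E'
from h import *
c=dict(np.load('pics/top0.npz')); P=cloud(c); im=c['image']
seeds=dict(fuchsia=(203,214,.074),rose=(206,280,.074),teal=(270,281,.074),copper=(292,205,.078),purple=(236,191,.074),yellow=(219,325,.074),white=(404,283,.087),red=(243,243,.0),glass=(146,218,.1))
for n,(u,v,h) in seeds.items():
    W=plane(c,u,v,h); Q=P[v-14:v+15,u-14:u+15].reshape(-1,3)
    zt=np.percentile(Q[:,2],95); Q=Q[(Q[:,2]>zt-.012)]
    print(n,W.round(3),'depth',Q.mean(0).round(4),(Q.max(0)-Q.min(0)).round(3),zt.round(3),len(Q))
for u,v in((418,260),(432,238),(449,216),(464,193)): print(plane(c,u,v,.013).round(4),P[v-2:v+3,u-2:u+3].reshape(-1,3).mean(0).round(3))
a=im[160:340,170:320];b=im[165:310,375:490]
cv2.imwrite('pics/a.png',cv2.resize(a,None,fx=3.3,fy=3.3,interpolation=cv2.INTER_CUBIC)[:,:,::-1]);cv2.imwrite('pics/b.png',cv2.resize(b,None,fx=4,fy=4,interpolation=cv2.INTER_CUBIC)[:,:,::-1])
E
```

```text
fuchsia [0.569 0.27  0.074] depth [0.5691 0.2721 0.089 ] [0.105 0.244 0.902] 0.076 231
rose [0.437 0.267 0.074] depth [0.4374 0.2641 0.0934] [0.06  0.237 0.901] 0.076 230
teal [0.431 0.138 0.074] depth [0.4322 0.1411 0.0862] [0.066 0.11  0.902] 0.076 221
copper [0.582 0.09  0.078] depth [0.5836 0.0896 0.092 ] [0.122 0.058 0.898] 0.079 244
purple [0.614 0.202 0.074] depth [0.6135 0.2039 0.0894] [0.152 0.174 0.901] 0.076 227
yellow [0.346 0.243 0.074] depth [0.3446 0.245  0.0893] [0.154 0.216 0.901] 0.076 233
white [ 0.42  -0.128  0.087] depth [ 0.419  -0.1375  0.0948] [0.078 0.205 0.888] 0.089 235
red [0.511 0.203 0.   ] depth [0.5111 0.1997 0.0256] [0.043 0.024 0.017] 0.03 180
glass [0.562 0.375 0.1  ] depth [0.5581 0.3494 0.1116] [0.11  0.318 0.88 ] 0.097 102
[ 0.463  -0.1745  0.013 ] [ 0.463 -0.174  0.014]
[ 0.5094 -0.2064  0.013 ] [ 0.509 -0.206  0.014]
[ 0.5558 -0.245   0.013 ] [ 0.556 -0.245  0.013]
[ 0.6047 -0.2794  0.013 ] [ 0.605 -0.279  0.013]
```

View pics/a.png

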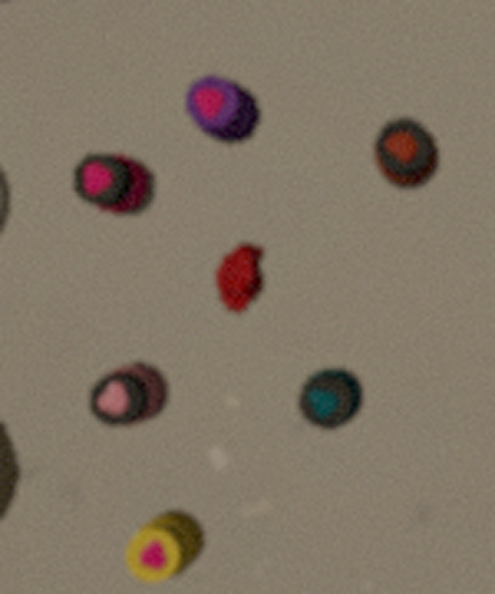

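View pics/b.png

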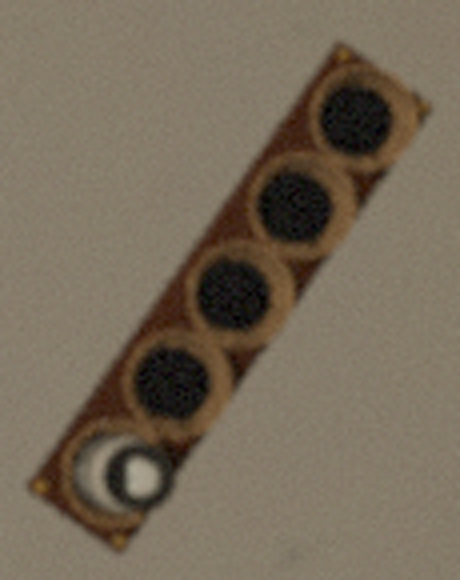

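The crops show the four caps clearly, with the red scrap lying between them, and the four empty cup floors as black discs. I'll refine positions with masks.

```bash
python3 - <<'E'
from h import *
c=dict(np.load('pics/top0.npz')); P=cloud(c); im=c['image']
seeds=dict(fuchsia=(203,214,.074),rose=(206,280,.074),teal=(270,281,.074),copper=(292,205,.078),purple=(236,191,.074),yellow=(219,325,.074),white=(406,284,.087))
for n,(u,v,h) in seeds.items():
    s=np.s_[v-16:v+17,u-16:u+17]; z=P[s][...,2]
    m=((z>h-.006)&(z<h+.008)).astype(np.uint8)
    k,l,st,ce=cv2.connectedComponentsWithStats(m); i=1+st[1:,4].argmax()
    uu,vv=ce[i]+[u-16,v-16]; Q=P[s][l==i]
    print(n,plane(c,uu,vv,h).round(4),Q.mean(0).round(4),'dia',2*(st[i,4]/np.pi)**.5*(c['t'][2]-h)/c['fx'])
pts=[]
for u,v in((418,260),(433,238),(449,216),(464,193)):
    s=np.s_[v-12:v+13,u-12:u+13]; m=(im[s].max(2)<45).astype(np.uint8)
    k,l,st,ce=cv2.connectedComponentsWithStats(m); i=1+st[1:,4].argmax()
    uu,vv=ce[i]+[u-12,v-12]; X=plane(c,uu,vv,.013); pts.append(X[:2]); print(X.round(4),2*(st[i,4]/np.pi)**.5*(c['t'][2]-.013)/c['fx'])
pts=np.array(pts); t=np.arange(4)-1.5; d=(t@pts)/5; print('pitch',np.hypot(*d),np.degrees(np.arctan2(d[1],d[0]))); d*=.058/np.hypot(*d)
print('fit',(pts.mean(0)+np.outer(np.arange(-2.5,2),d)).round(4))
E
```

```text
fuchsia [0.5708 0.2767 0.074 ] [0.5708 0.2767 0.074 ] dia 0.03267822572494304
rose [0.4364 0.2694 0.074 ] [0.4364 0.2693 0.0742] dia 0.03290542354134655
teal [0.4314 0.1428 0.074 ] [0.4315 0.1427 0.0743] dia 0.032525878854541036
copper [0.5856 0.0904 0.078 ] [0.5857 0.0904 0.0776] dia 0.03393576308424677
purple [0.6161 0.207  0.074 ] [0.6161 0.207  0.0739] dia 0.03282986563786667
yellow [0.3419 0.2489 0.074 ] [0.3419 0.2488 0.0743] dia 0.03313106337473155
white [ 0.4183 -0.1395  0.087 ] [ 0.4184 -0.1394  0.0876] dia 0.033006070326890395
[ 0.4618 -0.1734  0.013 ] 0.0372389114968413
[ 0.5087 -0.2082  0.013 ] 0.03670085972349711
[ 0.5551 -0.2431  0.013 ] 0.03662334990155271
[ 0.6011 -0.2778  0.013 ] 0.03607611859645926
pitch 0.058034858296798685 -36.86657252741388
fit [[ 0.4156 -0.1386]
 [ 0.4621 -0.1734]
 [ 0.5085 -0.2082]
 [ 0.5549 -0.243 ]
 [ 0.6013 -0.2778]]
```

Call:
send_rows --increments '[0,0,0.1133,2.2,3.49,0,0.75,0,0,0.1133,2.2,3.49,0,0.75,0,0,0.1133,2.2,3.49,0,0.75,0,0,0.1133,2.2,3.49,0,0.75,0,0,0.1133,2.2,3.49,0,0.75,0,0,0.1133,2.2,3.49,0,0.75,0,0,0.1133,2.2,3.49,0,0.75,0,0,0.1133,2.2,3.49,0,0.75,0,0,0.1133,2.2,3.49,0,0.75,0,0,0.1133,2.2,3.49,0,0.75,0,0,0.1133,2.2,3.49,0,0.75,0,0,0.1133,2.2,3.49,0,0.75,0,0,0.1133,2.2,3.49,0,0.75,0,0,0.1133,2.2,3.49,0,0.75,0,0,0.1133,2.2,3.49,0,0.75,0,0,0.1133,2.2,3.49,0,0.75,0,0,0.1133,2.2,3.49,0,0.75,0,0,0.1133,2.2,3.49,0,0.75,0,0,0.1133,2.2,3.49,0,0.75,0,0,0.1133,2.2,3.49,0,0.75]' --newtons 15

```text
time: 1.77
position: [0.5846, 0.092, 0.2301]
tool_rot: [0.313, 0.95, -0.0, -0.0]
ft_force: [0.2, -1.4, 0.1]
grip_width: 0.0653
grip_force: 0.0
```

Call:
send_rows --increments '[0,0,0,0,0,0,0.75,0,0,0,0,0,0,0.75,0,0,0,0,0,0,0.75]'

```text
time: 2.02
position: [0.5833, 0.0898, 0.2298]
tool_rot: [0.316, 0.949, -0.001, -0.001]
ft_force: [-0.3, -0.7, -0.5]
grip_width: 0.0649
grip_force: 0.0
```

Call:
send_rows --increments '[0,0,0,0.2,0.05,-2.6,0.75,0,0,0,0,0,-2.6,0.75,0,0,0,0,0,-2.6,0.75,0,0,0,0,0,-2.6,0.75,0,0,0,0,0,-2.6,0.75,0,0,0,0,0,-2.6,0.75,0,0,0,0,0,-1.6,0.75,0,0,0,0,0,-1.0,0.75,0,0,0,0,0,0,0.75,0,0,0,0,0,0,0.75]'

```text
time: 2.85
position: [0.586, 0.0893, 0.0487]
tool_rot: [0.317, 0.949, -0.0, -0.0]
ft_force: [0.1, 0.0, 0.2]
grip_width: 0.0652
grip_force: 0.0
```

Call:
send_rows --increments '[0,0,0,0,0,0,0.3,0,0,0,0,0,0,0.3,0,0,0,0,0,0,0.3,0,0,0,0,0,0,0.3,0,0,0,0,0,0,0.3,0,0,0,0,0,0,0.3,0,0,0,0,0,0,0.3,0,0,0,0,0,0,0.3]'

```text
time: 3.52
position: [0.5868, 0.0905, 0.0491]
tool_rot: [0.316, 0.949, 0.0, 0.001]
ft_force: [0.7, 0.7, 4.9]
grip_width: 0.0389
grip_force: 15.0
```

The width reads 38.9 mm with an upward force, so the pads are on the sloping shoulder. I'll regrip lower, on the straight body.

Call:
send_rows --increments '[0,0,0,0,0,0,0.75,0,0,0,0,0,0,0.75,0,0,0,0,0,0,0.75,0,0,0,0,0,-0.9,0.75,0,0,0,0,0,-0.9,0.75,0,0,0,0,0,0,0.75,0,0,0,0,0,0,0.3,0,0,0,0,0,0,0.3,0,0,0,0,0,0,0.3,0,0,0,0,0,0,0.3,0,0,0,0,0,0,0.3,0,0,0,0,0,0,0.3,0,0,0,0,0,0,0.3]'

```text
time: 4.6
position: [0.5864, 0.0904, 0.0308]
tool_rot: [0.316, 0.949, 0.0, 0.0]
ft_force: [-0.0, 1.0, 0.5]
grip_width: 0.04
grip_force: 15.0
```

Call:
send_rows --increments '[0,0,0,0,0,2.0,0.3,0,0,0,0,0,3.0,0.3,0,0,0,0,0,3.5,0.3,0,0,0,0,0,3.5,0.3,0,0,0,-0.3,-3.0,0,0.3,0,0,0,-0.3,-3.0,0,0.3,0,0,0,-0.3,-3.0,0,0.3,0,0,0,-0.3,-3.0,0,0.3,0,0,0,-0.3,-3.0,0,0.3,0,0,0,-0.3,-3.0,0,0.3,0,0,0,-0.3,-3.0,0,0.3,0,0,0,-0.3,-3.0,0,0.3,0,0,0,-0.3,-3.0,0,0.3,0,0,0,-0.3,-3.0,0,0.3,0,0,0,-0.15,-2.3,0,0.3,0,0,0,0,-1.0,0,0.3,0,0,0,0,0,0,0.3,0,0,0,0,0,0,0.3,0,0,0,0,0,0,0.3]'

```text
time: 6.18
position: [0.5544, -0.2408, 0.1503]
tool_rot: [0.315, 0.949, 0.001, -0.001]
ft_force: [-0.4, 1.0, 0.1]
grip_width: 0.0395
grip_force: 15.0
```

```bash
python3 - <<'E'
from h import *
c=snap('top','t1'); s=snap('scene','s1'); o=robot.get_obs(); print(o['position'],o['grip_width'],o['grip_force'],o['ft_force'])
a=c['image'][140:340,330:530];b=s['image'][130:330,300:500]
cv2.imwrite('pics/c1.png',cv2.resize(np.hstack([a,b]),None,fx=2,fy=2)[:,:,::-1])
E
```

```text
[ 0.55463001 -0.24064576  0.15043923] 0.03999314241889275 14.967329849783937 [-0.297369   -0.46740984 -1.43880566]
```

View pics/c1.png

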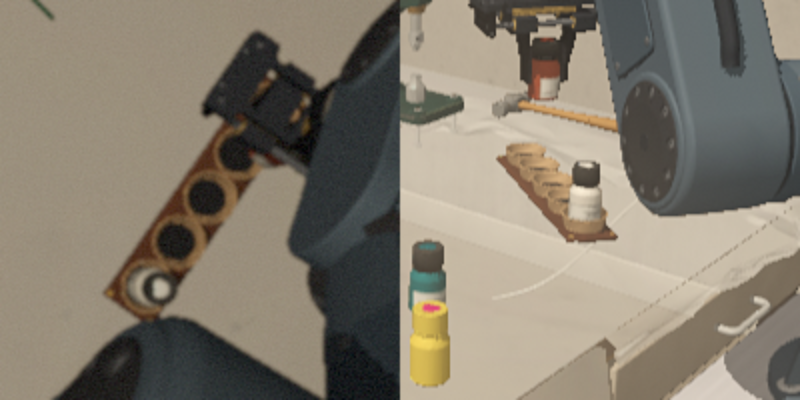

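The copper bottle is held upright above cup 3, in both the top view and the scene view. I'll lower it now.

Call:
send_rows --increments '[0,0,0,0.03,-0.23,0,0.3,0,0,0,0,0,-2.0,0.3,0,0,0,0,0,-2.5,0.3,0,0,0,0,0,-2.0,0.3,0,0,0,0,0,-1.5,0.3,0,0,0,0,0,-1.0,0.3,0,0,0,0,0,-0.7,0.3,0,0,0,0,0,-0.5,0.3,0,0,0,0,0,-0.3,0.3,0,0,0,0,0,0,0.3,0,0,0,0,0,0,0.3]'

```text
time: 7.2
position: [0.5554, -0.2452, 0.0461]
tool_rot: [0.316, 0.949, -0.0, 0.001]
ft_force: [-0.1, 0.1, 0.7]
grip_width: 0.0397
grip_force: 15.0
```

Call:
send_rows --increments '[0,0,0,0,0.15,-0.1,0.3,0,0,0,0,0,-0.1,0.3,0,0,0,0,0,0,0.3,0,0,0,0,0,0,0.3]'

```text
time: 7.53
position: [0.5551, -0.2434, 0.0438]
tool_rot: [0.316, 0.949, -0.0, 0.0]
ft_force: [0.5, 0.8, -0.3]
grip_width: 0.0398
grip_force: 15.0
```

Call:
send_rows --increments '[0,0,0,0,0,-0.1,0.3,0,0,0,0,0,0,0.3,0,0,0,0,0,0,0.75,0,0,0,0,0,0,0.75,0,0,0,0,0,0,0.75,0,0,0,0,0,0,0.75,0,0,0,0,0,2.0,0.75,0,0,0,0,0,3.5,0.75,0,0,0,0,0,3.5,0.75,0,0,0,0,0,2.0,0.75]'

```text
time: 8.37
position: [0.5563, -0.2442, 0.1556]
tool_rot: [0.316, 0.949, -0.001, 0.002]
ft_force: [0.3, -0.1, 0.6]
grip_width: 0.065
grip_force: 0.0
```

Call:
send_rows --increments '[0,0,0,-1.0,3.2,0,0.75,0,0,0,-1.0,3.2,0,0.75,0,0,0,-1.0,3.2,0,0.75,0,0,0,-1.0,3.2,0,0.75,0,0,0,-1.0,3.2,0,0.75,0,0,0,-1.0,3.2,0,0.75,0,0,0,-1.0,3.2,0,0.75,0,0,0,-1.0,3.2,0,0.75,0,0,0,-1.0,3.2,0,0.75,0,0,0,-1.0,3.2,0,0.75,0,0,0,-1.0,3.2,0,0.75,0,0,0,-1.4,3.4,0,0.75,0,0,0,0,0,0,0.75,0,0,0,0,0,0,0.75,0,0,0,0,0,0,0.75]'

```text
time: 9.62
position: [0.4315, 0.1425, 0.1526]
tool_rot: [0.315, 0.949, -0.0, 0.0]
ft_force: [0.7, 0.0, 0.5]
grip_width: 0.0651
grip_force: 0.0
```

```bash
python3 - <<'E'
from h import *
c=snap('top','t2'); s=snap('scene','s2'); o=robot.get_obs(); print(o['position'])
P=cloud(c); m=((P[...,2]>.06)&(P[...,2]<.11)&(abs(P[...,0]-.555)<.03)&(abs(P[...,1]+.243)<.03)); print(P[m].mean(0),P[m][:,2].max())
a=c['image'][160:310,370:520];b=s['image'][170:320,340:490]
cv2.imwrite('pics/c2.png',cv2.resize(np.hstack([a,b]),None,fx=2,fy=2)[:,:,::-1])
E
```

```text
[0.43197608 0.14159896 0.15259431]
[ 0.55245437 -0.24053658  0.08471167] 0.0946234417357471
```

View pics/c2.png

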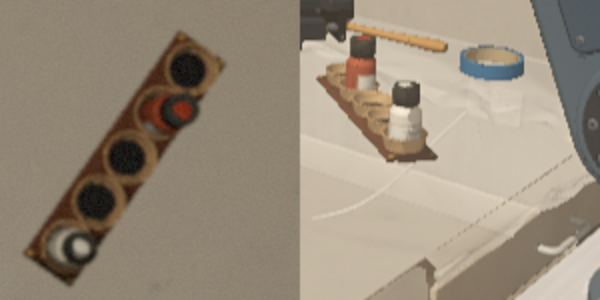

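Copper stands upright in cup 3, and its top is at about 91 mm as expected. Next is teal.

Call:
send_rows --increments '[0,0,0,0,0.05,-2.5,0.75,0,0,0,0,0,-3.0,0.75,0,0,0,0,0,-3.0,0.75,0,0,0,0,0,-2.4,0.75,0,0,0,0,0,-1.25,0.75,0,0,0,0,0,0,0.75,0,0,0,0,0,0,0.75,0,0,0,0,0,0,0.3,0,0,0,0,0,0,0.3,0,0,0,0,0,0,0.3,0,0,0,0,0,0,0.3,0,0,0,0,0,0,0.3,0,0,0,0,0,0,0.3,0,0,0,0,0,0,0.3]'

```text
time: 10.88
position: [0.4315, 0.1432, 0.0316]
tool_rot: [0.316, 0.949, 0.0, 0.001]
ft_force: [0.1, -0.9, 5.8]
grip_width: 0.0375
grip_force: 15.0
```

Call:
send_rows --increments '[0,0,0,0,0,0,0.3,0,0,0,0,0,0,0.3]'

```text
time: 11.05
position: [0.4315, 0.1432, 0.0316]
tool_rot: [0.316, 0.949, 0.0, 0.001]
ft_force: [-0.1, -0.1, 6.0]
grip_width: 0.0376
grip_force: 15.0
```

Teal shows the same steady upward force, so I'll regrip 6 mm lower.

Call:
send_rows --increments '[0,0,0,0,0,0,0.75,0,0,0,0,0,0,0.75,0,0,0,0,0,0,0.75,0,0,0,0,0,-0.6,0.75,0,0,0,0,0,0,0.75,0,0,0,0,0,0,0.3,0,0,0,0,0,0,0.3,0,0,0,0,0,0,0.3,0,0,0,0,0,0,0.3,0,0,0,0,0,0,0.3,0,0,0,0,0,0,0.3,0,0,0,0,0,0,0.3]'

```text
time: 12.05
position: [0.4311, 0.1431, 0.0251]
tool_rot: [0.316, 0.949, 0.0, 0.0]
ft_force: [-0.2, -0.2, 0.7]
grip_width: 0.038
grip_force: 15.0
```

Call:
send_rows --increments '[0,0,0,0,0,2.5,0.3,0,0,0,0,0,3.5,0.3,0,0,0,0,0,3.5,0.3,0,0,0,0,0,3.5,0.3,0,0,0,1.2,-3.0,0,0.3,0,0,0,1.2,-3.0,0,0.3,0,0,0,1.2,-3.0,0,0.3,0,0,0,1.2,-3.0,0,0.3,0,0,0,1.2,-3.0,0,0.3,0,0,0,1.2,-3.0,0,0.3,0,0,0,1.2,-3.0,0,0.3,0,0,0,1.2,-3.0,0,0.3,0,0,0,1.2,-3.0,0,0.3,0,0,0,1.2,-3.0,0,0.3,0,0,0,1.2,-3.0,0,0.3,0,0,0,1.2,-3.0,0,0.3,0,0,0,1.2,-3.0,0,0.3,0,0,0,1.4,-3.1,0,0.3,0,0,0,0,0,0,0.3,0,0,0,0,0,0,0.3]'

```text
time: 13.72
position: [0.601, -0.2797, 0.1544]
tool_rot: [0.317, 0.948, 0.0, -0.0]
ft_force: [0.3, 0.2, -1.0]
grip_width: 0.0376
grip_force: 15.0
```

Call:
send_rows --increments '[0,0,0,0,0,0,0.3,0,0,0,0,0,0,0.3]'

```text
time: 13.88
position: [0.6, -0.2762, 0.1545]
tool_rot: [0.316, 0.949, 0.001, -0.001]
ft_force: [0.1, 0.5, -0.6]
grip_width: 0.0377
grip_force: 15.0
```

Call:
send_rows --increments '[0,0,0,0,0,-2.5,0.3,0,0,0,0,0,-3.0,0.3,0,0,0,0,0,-2.0,0.3,0,0,0,0,0,-1.5,0.3,0,0,0,0,0,-1.0,0.3,0,0,0,0,0,-0.7,0.3,0,0,0,0,0,-0.5,0.3,0,0,0,0,0,-0.2,0.3,0,0,0,0,0,-0.1,0.3,0,0,0,0,0,0,0.3,0,0,0,0,0,0,0.3]'

```text
time: 14.8
position: [0.6015, -0.2783, 0.0409]
tool_rot: [0.316, 0.949, -0.0, 0.001]
ft_force: [0.9, 0.4, -0.5]
grip_width: 0.0381
grip_force: 15.0
```

Call:
send_rows --increments '[0,0,0,0,0,-0.2,0.3,0,0,0,0,0,-0.1,0.3,0,0,0,0,0,0,0.3,0,0,0,0,0,0,0.75,0,0,0,0,0,0,0.75,0,0,0,0,0,0,0.75,0,0,0,0,0,0,0.75,0,0,0,0,0,2.0,0.75,0,0,0,0,0,3.5,0.75,0,0,0,0,0,3.5,0.75,0,0,0,0,0,3.0,0.75]'

```text
time: 15.72
position: [0.6011, -0.2779, 0.1585]
tool_rot: [0.316, 0.949, 0.0, 0.0]
ft_force: [0.5, -0.5, 0.6]
grip_width: 0.0649
grip_force: 0.0
```

Call:
send_rows --increments '[0,0,0,-1.0,3.3,0,0.75,0,0,0,-1.0,3.3,0,0.75,0,0,0,-1.0,3.3,0,0.75,0,0,0,-1.0,3.3,0,0.75,0,0,0,-1.0,3.3,0,0.75,0,0,0,-1.0,3.3,0,0.75,0,0,0,-1.0,3.3,0,0.75,0,0,0,-1.0,3.3,0,0.75,0,0,0,-1.0,3.3,0,0.75,0,0,0,-1.0,3.3,0,0.75,0,0,0,-1.0,3.3,0,0.75,0,0,0,-1.0,3.3,0,0.75,0,0,0,-1.0,3.3,0,0.75,0,0,0,-1.0,3.3,0,0.75,0,0,0,-1.0,3.3,0,0.75,0,0,0,-1.0,3.3,0,0.75,0,0,0,-0.5,2.0,0,0.75,0,0,0,0,0,0,0.75,0,0,0,0,0,0,0.75,0,0,0,0,0,0,0.75]'

```text
time: 17.38
position: [0.4361, 0.2695, 0.1569]
tool_rot: [0.316, 0.949, -0.0, 0.0]
ft_force: [0.7, 0.0, -0.4]
grip_width: 0.0653
grip_force: 0.0
```

```bash
python3 - <<'E'
from h import *
c=snap('top','t3'); s=snap('scene','s3')
for i in range(4): o=robot.get_obs(); print(o['position'])
P=cloud(c)
for x,y in((.6013,-.2778),(.5549,-.243)):
  m=((P[...,2]>.075)&(P[...,2]<.11)&(abs(P[...,0]-x)<.025)&(abs(P[...,1]-y)<.025)); print(P[m].mean(0),np.percentile(P[m][:,2],[5,50,95]))
a=c['image'][160:310,370:520];b=s['image'][170:320,340:490]
cv2.imwrite('pics/c3.png',cv2.resize(np.hstack([a,b]),None,fx=2,fy=2)[:,:,::-1])
E
```

```text
[0.43641109 0.26896361 0.15697291]
[0.43641109 0.26896361 0.15697291]
[0.43641109 0.26896361 0.15697291]
[0.43641109 0.26896361 0.15697291]
[ 0.59985462 -0.27823257  0.08648081] [0.07908943 0.08698563 0.08986372]
[ 0.55287222 -0.24254139  0.08946595] [0.07967334 0.09035561 0.09351168]
```

View pics/c3.png

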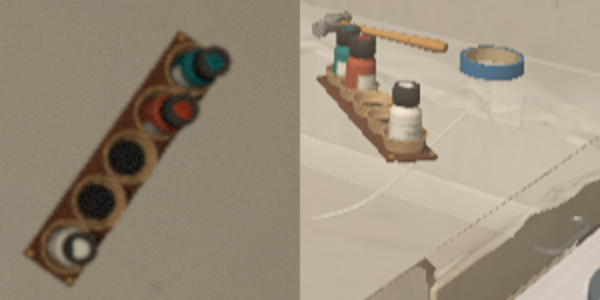

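Teal and copper are seated, with tops at 87 and 91 mm. Next is rose.

Call:
send_rows --increments '[0,0,0,0,0,-2.5,0.75,0,0,0,0,0,-3.5,0.75,0,0,0,0,0,-3.5,0.75,0,0,0,0,0,-2.4,0.75,0,0,0,0,0,-1.3,0.75,0,0,0,0,0,0,0.75,0,0,0,0,0,0,0.75,0,0,0,0,0,0,0.3,0,0,0,0,0,0,0.3,0,0,0,0,0,0,0.3,0,0,0,0,0,0,0.3,0,0,0,0,0,0,0.3,0,0,0,0,0,0,0.3,0,0,0,0,0,0,0.3]'

```text
time: 18.65
position: [0.4366, 0.2703, 0.0257]
tool_rot: [0.316, 0.949, 0.0, 0.001]
ft_force: [0.5, -0.8, 5.7]
grip_width: 0.0385
grip_force: 15.0
```

Call:
send_rows --increments '[0,0,0,0,0,2.5,0.3,0,0,0,0,0,3.5,0.3,0,0,0,0,0,3.5,0.3,0,0,0,0,0,3.5,0.3,0,0,0,0.18,-3.1,0,0.3,0,0,0,0.18,-3.1,0,0.3,0,0,0,0.18,-3.1,0,0.3,0,0,0,0.18,-3.1,0,0.3,0,0,0,0.18,-3.1,0,0.3,0,0,0,0.18,-3.1,0,0.3,0,0,0,0.18,-3.1,0,0.3,0,0,0,0.18,-3.1,0,0.3,0,0,0,0.18,-3.1,0,0.3,0,0,0,0.18,-3.1,0,0.3,0,0,0,0.18,-3.1,0,0.3,0,0,0,0.18,-3.1,0,0.3,0,0,0,0.18,-3.1,0,0.3,0,0,0,0.2,-4.0,0,0.3,0,0,0,0,0,0,0.3,0,0,0,0,0,0,0.3]'

```text
time: 20.32
position: [0.4615, -0.175, 0.1549]
tool_rot: [0.318, 0.948, -0.0, 0.0]
ft_force: [0.1, 0.4, -0.8]
grip_width: 0.0384
grip_force: 15.0
```

```bash
python3 - <<'E'
from h import *
s=snap('scene','s4'); o=robot.get_obs(); print(o['position'],o['ft_force'],o['grip_width'])
u,v=map(int,pix(s,o['position'])); print(u,v)
cv2.imwrite('pics/c4.png',cv2.resize(s['image'][v-70:v+130,u-100:u+100],None,fx=2.5,fy=2.5)[:,:,::-1])
E
```

```text
[ 0.46074851 -0.17313799  0.15467279] [-0.2625473  -0.25222869  0.20167868] 0.0385881764618236
388 177
```

View pics/c4.png

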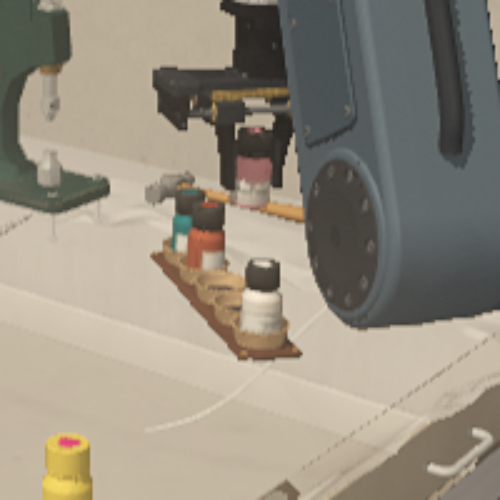

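Rose hangs upright above cup 1. I'll lower it.

Call:
send_rows --increments '[0,0,0,0.05,0,-2.5,0.3,0,0,0,0,0,-3.0,0.3,0,0,0,0,0,-2.0,0.3,0,0,0,0,0,-1.5,0.3,0,0,0,0,0,-1.0,0.3,0,0,0,0,0,-0.7,0.3,0,0,0,0,0,-0.5,0.3,0,0,0,0,0,-0.2,0.3,0,0,0,0,0,0,0.3,0,0,0,0,0,0,0.3]'

```text
time: 21.2
position: [0.4623, -0.173, 0.0416]
tool_rot: [0.316, 0.949, -0.0, 0.001]
ft_force: [0.6, -0.2, 0.1]
grip_width: 0.0384
grip_force: 15.0
```

Call:
send_rows --increments '[0,0,0,0,0,-0.1,0.3,0,0,0,0,0,-0.1,0.3,0,0,0,0,0,0,0.3,0,0,0,0,0,0,0.3]'

```text
time: 21.53
position: [0.462, -0.173, 0.0393]
tool_rot: [0.316, 0.949, -0.0, 0.0]
ft_force: [-0.7, 0.7, -0.4]
grip_width: 0.0384
grip_force: 15.0
```

Call:
send_rows --increments '[0,0,0,0,0,-0.1,0.3,0,0,0,0,0,0,0.3,0,0,0,0,0,0,0.75,0,0,0,0,0,0,0.75,0,0,0,0,0,0,0.75,0,0,0,0,0,0,0.75,0,0,0,0,0,2.0,0.75,0,0,0,0,0,3.5,0.75,0,0,0,0,0,3.5,0.75,0,0,0,0,0,3.0,0.75]'

```text
time: 22.37
position: [0.4617, -0.1728, 0.1595]
tool_rot: [0.316, 0.949, 0.0, -0.0]
ft_force: [1.9, -1.0, 0.7]
grip_width: 0.0648
grip_force: 0.0
```

Call:
send_rows --increments '[0,0,-0.062,0.72,3.0,0,0.75,0,0,-0.062,0.72,3.0,0,0.75,0,0,-0.062,0.72,3.0,0,0.75,0,0,-0.062,0.72,3.0,0,0.75,0,0,-0.062,0.72,3.0,0,0.75,0,0,-0.062,0.72,3.0,0,0.75,0,0,-0.062,0.72,3.0,0,0.75,0,0,-0.062,0.72,3.0,0,0.75,0,0,-0.062,0.72,3.0,0,0.75,0,0,-0.062,0.72,3.0,0,0.75,0,0,-0.062,0.72,3.0,0,0.75,0,0,-0.062,0.72,3.0,0,0.75,0,0,-0.062,0.72,3.0,0,0.75,0,0,-0.062,0.72,3.0,0,0.75,0,0,-0.062,0.79,3.0,0,0.75,0,0,0,0,0,0,0.75,0,0,0,0,0,0,0.75,0,0,0,0,0,0,0.75]'

```text
time: 23.87
position: [0.5697, 0.2766, 0.1574]
tool_rot: [0.707, 0.707, -0.001, -0.0]
ft_force: [-0.1, -0.8, 0.2]
grip_width: 0.0653
grip_force: 0.0
```

```bash
python3 - <<'E'
from h import *
c=snap('top','t5'); s=snap('scene','s5'); o=robot.get_obs(); print(o['position'],o['tool_rot'])
c0=dict(np.load('pics/top0.npz')); 
for n in('top0','scene0'):
  P=cloud(dict(np.load(f'pics/{n}.npz'))); m=(P[...,2]>.085)&(P[...,2]<.104)&(abs(P[...,0]-.56)<.08)&(P[...,1]>.29)&(P[...,1]<.45)
  Q=P[m]; print(len(Q), Q.min(0),Q.max(0), Q.mean(0)) if len(Q) else 0
P=cloud(c)
for x,y in((.6013,-.2778),(.5549,-.243),(.462,-.173),(.417,-.139)):
  m=((P[...,2]>.075)&(P[...,2]<.11)&(abs(P[...,0]-x)<.025)&(abs(P[...,1]-y)<.025)); print(P[m].mean(0),np.percentile(P[m][:,2],[5,50,95]))
a=c['image'][130:330,120:320];b=s['image'][180:380,130:330]
cv2.imwrite('pics/c5.png',np.vstack([cv2.resize(np.hstack([a,b]),None,fx=1.8,fy=1.8),cv2.resize(np.hstack([c['image'][180:300,350:550],s['image'][170:290,340:540]]),None,fx=1.8,fy=1.8)])[:,:,::-1])
E
```

```text
[0.56999164 0.27580757 0.15770433] [ 7.08081865e-01  7.06129835e-01 -8.09891047e-04 -2.68730710e-04]
398 [0.52350354 0.35009173 0.08504717] [0.61002598 0.43859427 0.10278988] [0.56754742 0.39876705 0.09454931]
453 [0.52139499 0.3529868  0.08500533] [0.61071776 0.4381878  0.09905532] [0.55983829 0.38932312 0.09187157]
[ 0.5998949  -0.27825492  0.08642073] [0.07920686 0.08705037 0.08976813]
[ 0.55278324 -0.24242832  0.08933509] [0.0788308  0.09047561 0.09344998]
[ 0.46033669 -0.17310282  0.08664802] [0.08044225 0.08719217 0.08975474]
[ 0.41846314 -0.13869321  0.08674513] [0.08058165 0.0873212  0.08988235]
```

View pics/c5.png

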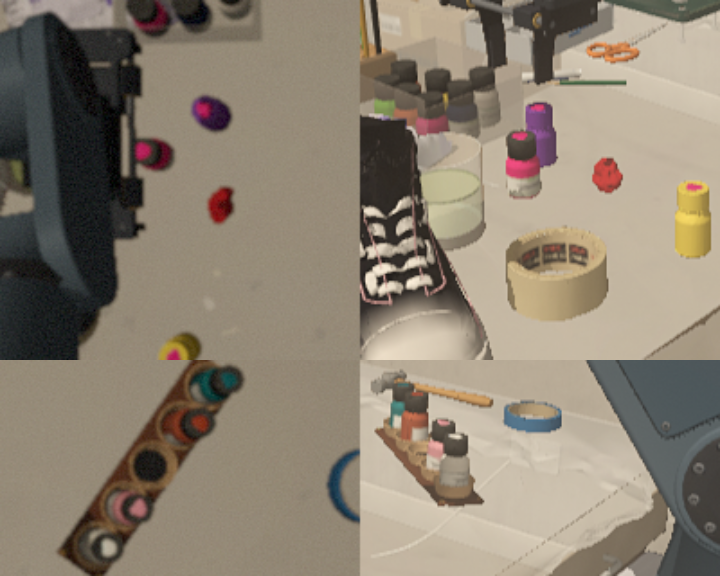

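Rose is seated (top 87 mm) and white hasn't moved. The glass's near edge is 74 mm from fuchsia, and the gripper is now turned with its long side along x, clear of it. I'll pick up fuchsia.

Call:
send_rows --increments '[0,0,0,0.08,0,-2.5,0.75,0,0,0,0,0,-3.5,0.75,0,0,0,0,0,-3.5,0.75,0,0,0,0,0,-2.4,0.75,0,0,0,0,0,-1.3,0.75,0,0,0,0,0,0,0.75,0,0,0,0,0,0,0.75,0,0,0,0,0,0,0.3,0,0,0,0,0,0,0.3,0,0,0,0,0,0,0.3,0,0,0,0,0,0,0.3,0,0,0,0,0,0,0.3,0,0,0,0,0,0,0.3,0,0,0,0,0,0,0.3]'

```text
time: 25.13
position: [0.572, 0.2773, 0.027]
tool_rot: [0.708, 0.706, 0.001, 0.0]
ft_force: [-0.6, 0.1, 3.6]
grip_width: 0.0377
grip_force: 15.0
```

Call:
send_rows --increments '[0,0,0,0,0,2.5,0.3,0,0,0,0,0,3.5,0.3,0,0,0,0,0,3.5,0.3,0,0,0,0,0,3.5,0.3,0,0,0.062,-0.42,-3.2,0,0.3,0,0,0.062,-0.42,-3.2,0,0.3,0,0,0.062,-0.42,-3.2,0,0.3,0,0,0.062,-0.42,-3.2,0,0.3,0,0,0.062,-0.42,-3.2,0,0.3,0,0,0.062,-0.42,-3.2,0,0.3,0,0,0.062,-0.42,-3.2,0,0.3,0,0,0.062,-0.42,-3.2,0,0.3,0,0,0.062,-0.42,-3.2,0,0.3,0,0,0.062,-0.42,-3.2,0,0.3,0,0,0.062,-0.42,-3.2,0,0.3,0,0,0.062,-0.42,-3.2,0,0.3,0,0,0.062,-0.42,-3.2,0,0.3,0,0,0.062,-0.42,-3.2,0,0.3,0,0,0.062,-0.42,-3.6,0,0.3,0,0,0,0,0,0,0.3]'

```text
time: 26.8
position: [0.5089, -0.2137, 0.1562]
tool_rot: [0.317, 0.948, -0.002, 0.002]
ft_force: [0.5, 0.8, -0.2]
grip_width: 0.0378
grip_force: 15.0
```

Call:
send_rows --increments '[0,0,0,0,0,0,0.3,0,0,0,0,0,0,0.3,0,0,0,0,0,0,0.3]'

```text
time: 27.05
position: [0.508, -0.2054, 0.1557]
tool_rot: [0.316, 0.949, 0.0, -0.001]
ft_force: [-0.2, -0.9, -0.7]
grip_width: 0.0377
grip_force: 15.0
```

Call:
send_rows --increments '[0,0,0,0,0,0,0.3,0,0,0,0,0,0,0.3,0,0,0,0,0,-2.0,0.3,0,0,0,0,0,-1.5,0.3,0,0,0,0,0,0,0.3,0,0,0,0,0,0,0.3]'

```text
time: 27.55
position: [0.5081, -0.2059, 0.1206]
tool_rot: [0.315, 0.949, 0.0, -0.001]
ft_force: [0.8, -0.6, -0.7]
grip_width: 0.0374
grip_force: 15.0
```

Call:
send_rows --increments '[0,0,0,0.04,-0.15,0,0.3,0,0,0,0,0,-2.0,0.3,0,0,0,0,0,-2.0,0.3,0,0,0,0,0,-1.5,0.3,0,0,0,0,0,-1.0,0.3,0,0,0,0,0,-0.7,0.3,0,0,0,0,0,-0.4,0.3,0,0,0,0,0,-0.2,0.3,0,0,0,0,0,-0.1,0.3,0,0,0,0,0,0,0.3,0,0,0,0,0,0,0.3]'

```text
time: 28.47
position: [0.5092, -0.2086, 0.0426]
tool_rot: [0.316, 0.949, -0.0, 0.001]
ft_force: [0.0, -0.3, -1.1]
grip_width: 0.0376
grip_force: 15.0
```

Next I'll lower the last 3 mm, release, raise and back away.

Call:
send_rows --increments '[0,0,0,0,0,-0.1,0.3,0,0,0,0,0,-0.1,0.3,0,0,0,0,0,-0.1,0.3,0,0,0,0,0,0,0.3,0,0,0,0,0,0,0.75,0,0,0,0,0,0,0.75,0,0,0,0,0,0,0.75,0,0,0,0,0,0,0.75,0,0,0,0,0,2.0,0.75,0,0,0,0,0,3.5,0.75,0,0,0,0,0,3.5,0.75,0,0,0,0,0,3.5,0.75]'

```text
time: 29.47
position: [0.5082, -0.2081, 0.1648]
tool_rot: [0.316, 0.949, 0.0, -0.001]
ft_force: [0.8, -1.0, -0.3]
grip_width: 0.065
grip_force: 0.0
```

Call:
send_rows --increments '[0,0,0,0,3,0.3,0.75,0,0,0,0,3,0.3,0.75,0,0,0,0,3,0.3,0.75,0,0,0,0,3,0.3,0.75,0,0,0,0,3,0.3,0.75,0,0,0,0,3,0.3,0.75,0,0,0,0,3,0.3,0.75,0,0,0,0,3,0.3,0.75,0,0,0,0,3,0.3,0.75,0,0,0,0,3,0.3,0.75,0,0,0,0,0,0,0.75,0,0,0,0,0,0,0.75,0,0,0,0,0,0,0.75]'

```text
time: 30.55
position: [0.5086, 0.0914, 0.1939]
tool_rot: [0.316, 0.949, -0.0, -0.0]
ft_force: [0.1, 0.3, 0.7]
grip_width: 0.0652
grip_force: 0.0
```

```bash
python3 - <<'E'
from h import *
c=snap('top','t6'); s=snap('scene','s6'); P=cloud(c)
for x,y in((.6013,-.2778),(.5549,-.243),(.5085,-.2082),(.462,-.173),(.417,-.139)):
  m=((P[...,2]>.075)&(P[...,2]<.11)&(abs(P[...,0]-x)<.025)&(abs(P[...,1]-y)<.025)); print(P[m].mean(0),np.percentile(P[m][:,2],[5,50,95]))
P=cloud(s); m=(P[...,2]>.085)&(P[...,2]<.104)&(abs(P[...,0]-.56)<.08)&(P[...,1]>.29)&(P[...,1]<.45);print(P[m].min(0),P[m].max(0))
cv2.imwrite('pics/c6.png',cv2.resize(np.hstack([c['image'][160:310,350:510],s['image'][160:310,330:490]]),None,fx=2.4,fy=2.4)[:,:,::-1])
E
```

```text
[ 0.59985731 -0.27824988  0.08634306] [0.07961788 0.08700621 0.08968964]
[ 0.55282478 -0.24263153  0.08952458] [0.08011426 0.0904463  0.09324557]
[ 0.5061631  -0.20705756  0.08681344] [0.07991805 0.08748771 0.09009753]
[ 0.46043893 -0.17309354  0.08690211] [0.08140785 0.08726578 0.09029143]
[ 0.41848122 -0.13876543  0.08693698] [0.08146894 0.08749705 0.09028366]
[0.52143467 0.35207408 0.08501102] [0.61073279 0.43739669 0.10004415]
```

View pics/c6.png

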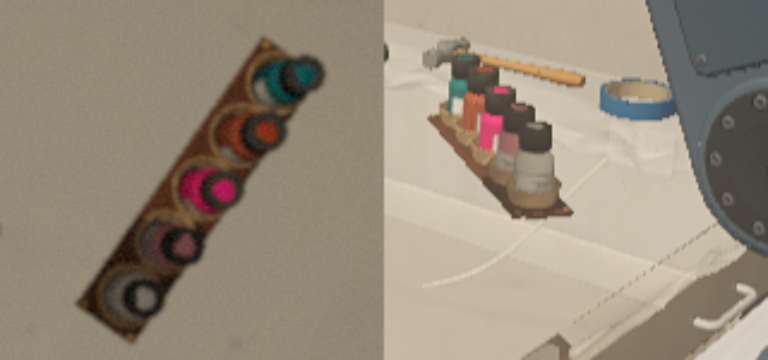

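The picture shows white, rose, fuchsia, copper and teal standing upright in order. Their tops are at the seated heights (87 mm, copper 91 mm), and the glass hasn't moved.

```bash
python3 -c "
from rig import robot; print(robot.hand_in())"
```

```text
the job is handed in; nothing more can be done
None
```

The rail now reads white, rose, fuchsia, copper, teal: all four bottles stand upright and fully down in their cups, the white bottle and the rinse glass did not move, and the job is handed in at about 31 s.

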